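# Lay out a stack of furniture parts for varnishing

### The arm

A 6-joint arm with a two-finger parallel gripper is mounted at the origin on the work surface. World frame = base frame: x ahead of the robot, y to its left, z up, the work surface at z = 0. Lengths are in mm, angles in rad, forces in N, time in s.
With the tool pointing down it reaches from about 350 to 875 mm from the base axis. Payload 4.2 kg.
Tool frame: the origin (TCP) lies at the very end of the fingers, on their centre line; the grasp point (between the pads) lies 19 mm behind it; y points along the fingers, x is the direction in which the jaws open and shut, and the axes are right-handed (so a half turn about y gives the same grasp; the last joint's range is limited). The gripper opens to 85 mm and grips with 20 to 120 N. Pads are 22 mm wide; open, the fingers measure 114 mm over their backs; the gripper's body (76 mm by 85 mm) begins 54 mm behind the grasp point. The pads swing forward as they close: fully open they stand 13 mm farther back than shut.
Start: joints at [-0.939, 0.385, 0.008, 0, -1.194, -0.259], TCP at [227.654, -582.042, 231.312] pointing down, gripper open.
Joint ranges: [-3.14, 3.14], [-1.21, 2.06], [-1.07, 1.41], [-3.16, 2.05], [-2.99, -0.16], [-3.1, 3.1]. Speed limits (rad/s): [2.79, 2.79, 3.14, 3.14, 3.14, 3.14].

### API

Orientations are given as a unit quaternion [x, y, z, w].
In Python, from rig import env gives the robot as it stands.
- The arm moves only by the tool drive_tool, never from a script. Its argument "motion" is a list that holds one entry, the list of rows, each a list of 7 numbers: the opening, from -1 (shut) to 1 (fully open), then the shift along the world's x, y, z in mm, then the turn, a rotation vector about the world's x, y, z in degrees. A call has 1 to 20 rows; each row is the pose to reach, as a shift and turn from the pose commanded when the call began; what a row does not reach only later rows make up. A row lasts 1/12 s, in which the tool goes at most 41.7 mm and 7.16 degrees, less where a joint would pass 70% of its speed; a pose out of reach is approached as far as the arm can. A call with a gripper value outside its range is refused whole. The fingers move at their own pace and stop on an object; "newtons" is the grip in N (left out, the last holds). Time passes only in rows, so rows that repeat a pose let the fingers close. It gives the time, the measured TCP pose, the force and the opening at its end, in the units of the state.
- env.observe(): the state, without advancing time (a new reading comes with each control period).
- env.read_camera(name): name is "scene" or "top" or "wrist"; returns the picture (384x512x3 uint8, red, green, blue); there is no depth.
- env.camera_info(name): a dict with "vfov" (degrees; the focal length in pixels is half the picture's height over the tangent of half this angle, whatever the lens; pixels are square), "cx", "cy" (the principal point, pixels), "k1" (the pictures are not rectified: a ray, as slopes to the right and down, at radius r is drawn at 1 + k1 r^2 times it, then the intrinsics apply), "R" (3x3) and "t" (3): a world point X has camera coordinates R X + t. Camera axes: x right, y down, z forward; pixel columns grow to the right and rows downward; lengths in mm; the calibration is good to about 2 mm. A picture is of the moment at which its call begins: read the wrist's pose just before it. camera_info takes no time and is no camera call; for the wrist camera it gives the pose at the moment of the call.
- env.job_done(): hands the job in, once; it reports no verdict.
The state is a dict: "time_s": time; "joint_pos": joint angles; "joint_velocities": joint speeds; "joint_efforts": joint torques, N m; "tcp_pos": TCP position; "eef_rot": TCP orientation; "ft_force": force on the tool from outside, world axes, zero at the start; "wrist_torque": the same for the moment, N m; "width": finger opening in mm.
Only numpy, scipy, OpenCV 4.12 (cv2) and the standard library are available. Lean on these libraries where they do the work, as an engineer would, in place of code of your own. Each camera call takes 0.05 s, during which the arm holds its last target. There are 200 camera calls.

### The job

Take the stack of wooden furniture parts apart from the top down and lay each on its own place for varnishing: the turned foot upright in the middle of the round turntable, the square cap in the middle of the square cork pad with its edges parallel to the pad's, the drilled cleat threaded over the two pins of the pin holder and right down flat on its base, and last the long board centred along and flat across the two battens of the long rest. Let go of everything, and leave the varnish tin and the brush where they are.

Things in the scene. Friction and masses are not known exactly. Their poses are not given: they have to be found in the camera images.
- foot_center (a point): Turned wooden bun foot, on top of the stack at the start: round, 44 mm diameter at its straight belly (from 6 to 23 mm up), 36 mm at its flat underside, 30 mm tall, about 35 g. The point is its centre, half-way up (15 mm over its underside); z is its axis, up. It starts on the cap.
- cap_center (a point): Square wooden post cap, second from the top: a 56 x 56 mm slab 14 mm thick with a 46 x 46 mm step 8 mm high on top, 22 mm tall in all, about 50 g. The point is its centre, half-way up (11 mm over its underside); x and y run parallel to its edges, z up. It starts on the cleat, roughly centred.
- cleat_center (a point): Drilled wooden cleat, third from the top: a flat strip 130 mm (x) by 44 mm (y) by 16 mm thick (z) with two 14 mm through holes on its long centre line at x = -48 and +48 mm, about 70 g. The point is its centre, half-way up (8 mm over its underside). It starts on the board, roughly centred and parallel; its ends with the holes show beside the cap. Either way round will do.
- board_center (a point): Plain wooden board, bottom of the stack, lying on the bench: 170 mm (x) by 66 mm (y) by 20 mm thick (z), no holes, about 160 g. The point is its centre, half-way up (10 mm over its underside). Either way round will do.
- turntable: Place of the foot: low round finishing turntable, fixed (it does not turn or slide), 80 mm diameter with a black rubber top 74 mm across, level, 20 mm above the bench. Origin: centre of its underside, at bench height; z up.
- pad: Place of the cap: square cork-topped pad, fixed, 84 x 84 mm, its top 20 mm above the bench. Origin: centre of its underside; x and y parallel to its edges, z up.
- pin_holder: Place of the cleat: dark steel base 150 mm (x) by 56 mm (y), its top 16 mm above the bench, fixed, with two upright steel pins of 8 mm diameter at x = -48 and +48 mm (y = 0), round-tipped, their tips 48 mm above the bench. Origin: centre of its underside; z up.
- rest: Place of the board: long grey-painted rest, fixed: a flat spine 170 mm (x) by 30 mm (y) by 6 mm high carrying two cross battens, each 18 mm (x) by 66 mm (y), centred at x = -60 and +60 mm, their level tops 22 mm above the bench. Origin: centre of its underside; z up. The board lies along x on both battens; between the battens there is room for fingers.
- tin: Bystander, do not disturb: full varnish tin with a blue band, 84 mm diameter, 97 mm tall, standing on the bench to the left (+y) of the work. Origin: centre of its underside.
- brush: Bystander, do not disturb: flat paint brush lying on the bench beyond the work (+x), 185 mm long along its x, 42 mm wide, 14 mm high. Origin: on its underside, near the joint of handle and ferrule (handle to its -x).
There are look-alikes about, which are no part of the job. Leave any pink or red look-alike of the part that bears board_center alone.

How it is judged:
By the outcome, as a careful person would: the job done as asked, in the order asked, and still so for the second after the job is handed in, with the robot touching nothing.
It also fails if it takes over 118 s, if anything falls off the work surface, if the arm or the gripper's body presses on something with over 40 N, if the wrist force passes 120 N, or if a joint passes its speed limit or range.

## Working session

There is one attempt and no reset: what is moved stays moved. The work goes in short steps, Python scripts to look and compute and a tool call to move; the robot and the scene stay as the last step left them, time stands still between calls to the robot, and variables do not carry over. Pictures are saved under pics/ and viewed, about 12 in all and at most 16, crops included, and the job is handed in when it is done.

Besides the shell and the picture viewer there is one more tool, called after "Call:" by a JSON object that holds its "api" and its "payload". drive_tool: Moves the arm, as the interface text tells. Its arguments: {"type":"object","properties":{"motion":{"type":"array"},"newtons":{"type":"number"}},"required":["motion"]}

```bash
ls; mkdir -p pics; cat > h.py <<'E'
import numpy as np, cv2
from rig import env
def info(n):
    i=env.camera_info(n); i['f']=192/np.tan(np.radians(i['vfov'])/2); i['R']=np.array(i['R']); i['t']=np.array(i['t']); return i
def ray(i,u,v):
    d=np.array([(u-i['cx'])/i['f'],(v-i['cy'])/i['f']]); s=d.copy()
    for _ in range(20): s=d/(1+i['k1']*(s@s))
    return -i['R'].T@i['t'], i['R'].T@np.array([s[0],s[1],1])
def onz(i,u,v,z):
    o,d=ray(i,u,v); return o+d*(z-o[2])/d[2]
def proj(i,X):
    c=i['R']@np.array(X,float)+i['t']; s=c[:2]/c[2]; s=s*(1+i['k1']*(s@s)); return s*i['f']+[i['cx'],i['cy']]
def shot(n,name):
    i=info(n); im=np.array(env.read_camera(n))[:,:,::-1].copy(); cv2.imwrite(f'pics/{name}.png',im); return i,im
E
python3 - <<'E'
from h import *
print({k:v for k,v in env.observe().items()})
for n in('scene','top'):
    i,im=shot(n,n+'0'); print(n,i)
a=cv2.imread('pics/top0.png');cv2.imwrite('pics/top0b.png',cv2.resize(a,(800,600),interpolation=3))
a=cv2.imread('pics/scene0.png');cv2.imwrite('pics/scene0b.png',cv2.resize(a,(800,600),interpolation=3))
E
```

```text
pics
{'time_s': 0.0, 'joint_pos': array([-9.39378538e-01,  3.85536960e-01,  6.58103644e-03, -5.11710305e-04,
       -1.19399350e+00, -2.58573946e-01]), 'joint_velocities': array([ 2.67218818e-03, -5.77476096e-04, -6.16226415e-06, -1.26372632e-03,
        1.71673371e-03, -1.48200440e-03]), 'joint_efforts': array([-4.13047173e-04, -3.92290270e+01,  1.88400489e+01,  4.18612987e+00,
       -4.60226816e-03,  9.41533443e-06]), 'tcp_pos': array([ 227.44598573, -581.49537636,  230.21400221]), 'eef_rot': array([ 0.39805832,  0.58438352, -0.58355821, -0.39938115]), 'ft_force': array([-0.22967916, -0.1503365 ,  0.41232408]), 'wrist_torque': array([-0.01271517, -0.04427744,  0.02506152]), 'width': 85.22084381770026}
scene {'vfov': 46.98262679362003, 'cx': 249.72805562984848, 'cy': 191.95318736553676, 'k1': 0.010426051920544768, 'R': array([[ 0.87289492,  0.48774655, -0.01256043],
       [ 0.31243412, -0.57854971, -0.75343557],
       [-0.37475243,  0.65374578, -0.65740176]]), 't': array([-518.68186772,  -86.6559489 , 1692.08297204]), 'f': np.float64(441.75290800017035)}
top {'vfov': 45.482164808693696, 'cx': 253.6983676427559, 'cy': 189.92588934421113, 'k1': -0.13001006471755827, 'R': array([[ 0.01851314, -0.99982672, -0.00195006],
       [-0.98428883, -0.01788284, -0.17565793],
       [ 0.17559262,  0.0051714 , -0.98444933]]), 't': array([  19.60088979,  570.05444749, 1330.55292577]), 'f': np.float64(458.06793182122027)}
```

View pics/top0b.png

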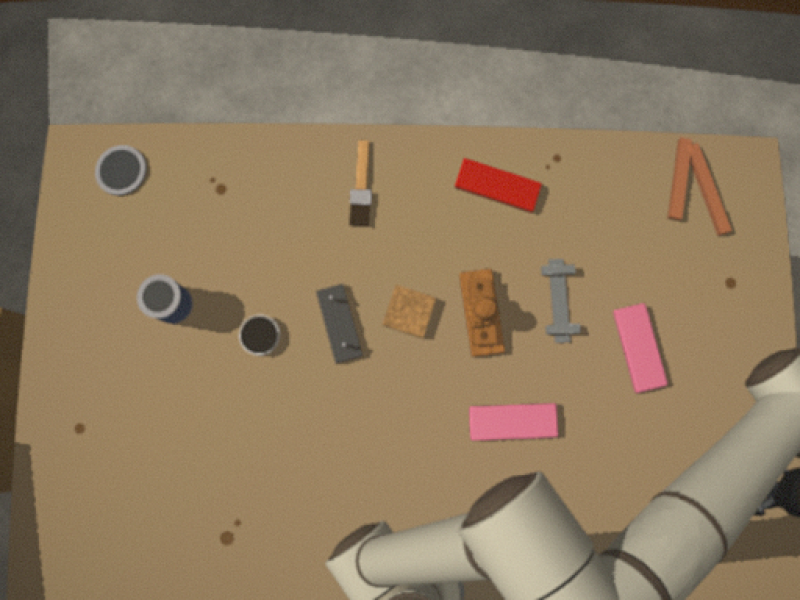

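View pics/scene0b.png

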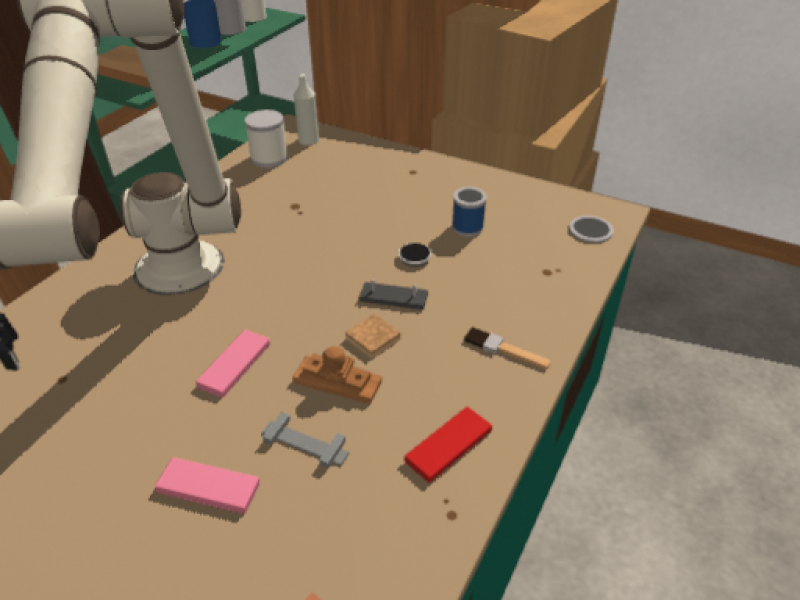

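The top view shows these at 800x600 pixels:
- **Stack:** brown, at (482,312).
- **Board look-alikes:** pink at (640,348) and (513,422), red at (498,185). None of these is the board. The brown board at the bottom of the stack is.
- **Turntable:** the Ø40 px black disc at (260,335). The larger grey ring at (120,170) is about 100 mm across, so it is not the turntable.
- **Places:** pad (411,311), pin holder (340,324), rest (561,300).
- **Bystanders:** tin (163,297), brush (360,185).

Next is an enlarged crop to confirm, plus coarse positions.

```bash
python3 - <<'E'
from h import *
i=info('top'); s=.64
for n,p,z in [('foot',(485,308),100),('stack',(482,312),20),('rest',(561,301),22),('pad',(411,311),20),('pinh',(340,324),16),('tt',(260,335),20),('ring',(120,170),10),('tin',(160,296),97),('brush',(360,200),10)]:
    print(n,onz(i,p[0]*s,p[1]*s,z).round())
w=info('wrist'); st=env.observe(); 
from scipy.spatial.transform import Rotation as Ro
T=Ro.from_quat(st['eef_rot']).as_matrix(); print('tool axes in world\n',T.round(3))
print('cam in tool',T.T@(-w['R'].T@w['t']-st['tcp_pos']),'cam axes in tool\n',(w['R']@T).round(3),w['f'],w['k1'],w['cx'],w['cy'])
a=cv2.imread('pics/top0.png')[150:250,140:390];cv2.imwrite('pics/c1.png',cv2.resize(a,None,fx=3.2,fy=3.2,interpolation=2))
E
```

```text
foot [ 543. -135.  100.]
stack [ 548. -139.   20.]
rest [ 572. -296.   22.]
pad [547.   1.  20.]
pinh [519. 140.  16.]
tt [494. 297.  20.]
ring [838. 618.  10.]
tin [555. 477.  97.]
brush [776. 108.  10.]
tool axes in world
 [[-0.364 -0.001 -0.931]
 [ 0.931  0.002 -0.364]
 [ 0.002 -1.     0.   ]]
cam in tool [-1.25956423e-01 -1.42413280e+02  7.80596420e+01] cam axes in tool
 [[ 1.     0.     0.001]
 [ 0.001 -0.302 -0.953]
 [ 0.     0.953 -0.302]] 304.9561036247431 -0.033983139873463464 255.76847946084177 195.86532009636502
```

View pics/c1.png

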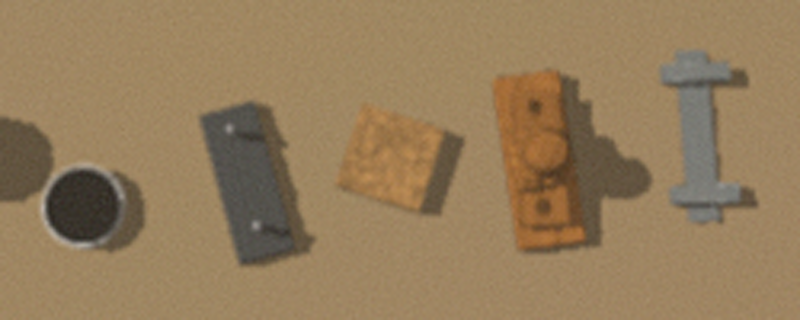

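The crop confirms the stack is the brown one, and it matches the places I named. The wrist camera sits on the base side of the tool when the jaws open along y, so I'll move to a view of the stack.

Call:
{"api": "drive_tool", "payload": {"motion": [[[1, 293, 442, 0, 0, 0, -14.5], [1, 293, 442, 0, 0, 0, -14.5], [1, 293, 442, 0, 0, 0, -14.5], [1, 293, 442, 0, 0, 0, -14.5], [1, 293, 442, 0, 0, 0, -14.5], [1, 293, 442, 0, 0, 0, -14.5], [1, 293, 442, 0, 0, 0, -14.5], [1, 293, 442, 0, 0, 0, -14.5], [1, 293, 442, 0, 0, 0, -14.5], [1, 293, 442, 0, 0, 0, -14.5], [1, 293, 442, 0, 0, 0, -14.5], [1, 293, 442, 0, 0, 0, -14.5], [1, 293, 442, 0, 0, 0, -14.5], [1, 293, 442, 0, 0, 0, -14.5], [1, 293, 442, 0, 0, 0, -14.5], [1, 293, 442, 0, 0, 0, -14.5]]], "newtons": 40}}

```text
time_s: 1.43
tcp_pos: [520.2, -139.9, 230.8]
eef_rot: [-0.469, -0.529, 0.529, 0.469]
ft_force: [0.1, -0.7, -0.6]
width: 85.7
```

```bash
cat >> h.py <<'E'
from scipy.spatial.transform import Rotation as Ro
def st():
    s=env.observe(); T=Ro.from_quat(s['eef_rot']).as_matrix()
    print('t',s['time_s'],'tcp',s['tcp_pos'].round(1),'jaw',np.degrees(np.arctan2(T[1,0],T[0,0])).round(2),'down',T[:,1].round(3),'F',s['ft_force'].round(1),'w',round(s['width'],1),'j',np.round(s['joint_pos'],2)); return s
E
python3 - <<'E'
from h import *
st(); shot('wrist','w1')
a=cv2.imread('pics/w1.png');cv2.imwrite('pics/w1b.png',cv2.resize(a,(800,600),interpolation=2))
E
```

```text
t 1.4333 tcp [ 520.2 -139.9  230.8] jaw 96.88 down [-0.001  0.    -1.   ] F [ 0.1 -0.7 -0.6] w 85.7 j [ 0.04  0.24 -0.2  -0.   -1.13 -1.49]
```

View pics/w1b.png

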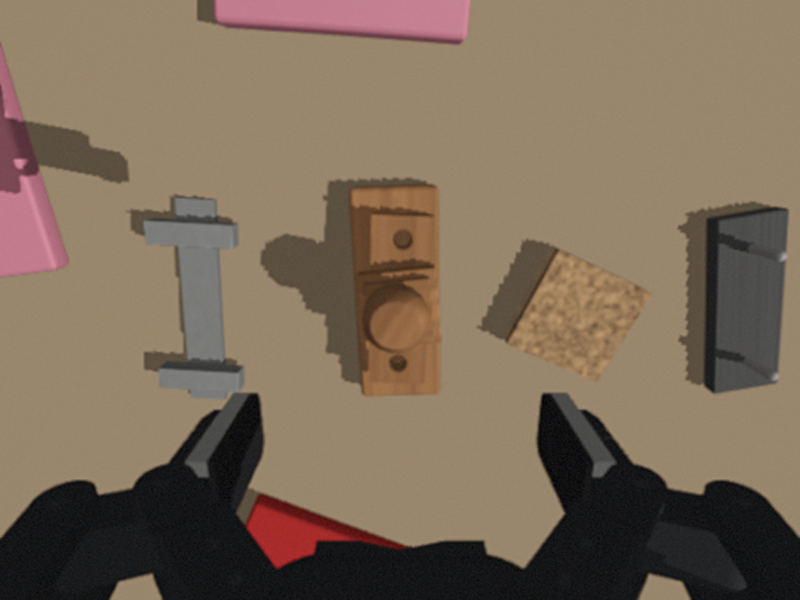

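The wrist view (800x600) shows the foot top at about (398,318), the cleat holes at (403,239) and (398,363), and the pad at (580,315). The rest is on the left, and the pin holder on the right with pin tips at (782,257) and (774,378). Next I'll measure the foot circle.

```bash
python3 - <<'E'
from h import *
i=info('wrist'); im=cv2.imread('pics/w1.png')
x0,y0=212,105; c=im[y0:265,x0:300]; C=cv2.resize(c,None,fx=3.7,fy=3.7,interpolation=2)
g=cv2.GaussianBlur(cv2.cvtColor(C,6),(7,7),0)
H=cv2.HoughCircles(g,cv2.HOUGH_GRADIENT,1,30,param1=60,param2=22,minRadius=50,maxRadius=100)
for u,v,r in H[0][:4]:
    U,V=u/3.7+x0-.36,v/3.7+y0-.36; print(U,V,r/3.7,onz(i,U,V,81).round(1), 'r@81',np.linalg.norm(onz(i,U+r/3.7,V,81)-onz(i,U,V,81)).round(1)); cv2.circle(C,(int(u),int(v)),int(r),(0,255,0),1)
C=np.hstack([cv2.resize(c,None,fx=3.7,fy=3.7,interpolation=2),C]); cv2.imwrite('pics/c2.png',C)
E
```

```text
252.0454 207.47783 15.675675 [ 547.3 -141.2   81. ] r@81 16.0
```

View pics/c2.png

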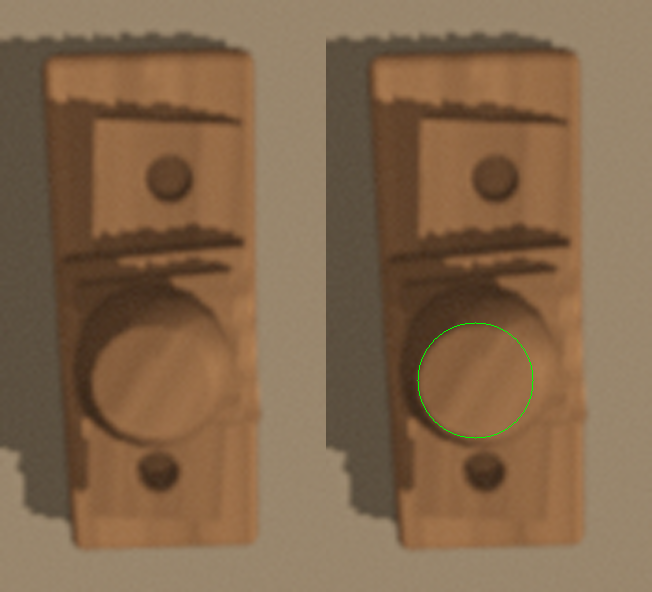

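```bash
python3 - <<'E'
from h import *
i=info('wrist')
print('foot',onz(i,252.05,207.48,88).round(1))
P=lambda x,y:(x/3.7+212-.36,y/3.7+105-.36)
for n,p,z in [('hole far',(169,178),36),('hole near',(159,472),36)]: print(n,onz(i,*P(*p),z).round(1))
for n,p,z in [('board',[(44,57),(253,52),(259,545),(77,548)],20)]:
    for q in p: print(n,onz(i,*P(*q),z).round(1))
E
```

```text
foot [ 544.8 -141.4   88. ]
hole far [ 498.5 -141.5   36. ]
hole near [ 594.5 -133.    36. ]
board [ 468.8 -183.5   20. ]
board [ 459.7 -120.4   20. ]
board [625.1 -94.2  20. ]
board [ 633.9 -157.2   20. ]
```

Call:
{"api": "drive_tool", "payload": {"motion": [[[1, 24.5, -1.5, -60, 0, 0, 0], [1, 24.5, -1.5, -100, 0, 0, 0], [1, 24.5, -1.5, -135, 0, 0, 0], [1, 24.5, -1.5, -160, 0, 0, 0], [1, 24.5, -1.5, -172.5, 0, 0, 0], [1, 24.5, -1.5, -172.5, 0, 0, 0], [1, 24.5, -1.5, -172.5, 0, 0, 0], [-1, 24.5, -1.5, -172.5, 0, 0, 0], [-1, 24.5, -1.5, -172.5, 0, 0, 0], [-1, 24.5, -1.5, -172.5, 0, 0, 0], [-1, 24.5, -1.5, -172.5, 0, 0, 0], [-1, 24.5, -1.5, -172.5, 0, 0, 0], [-1, 24.5, -1.5, -172.5, 0, 0, 0], [-1, 24.5, -1.5, -172.5, 0, 0, 0], [-1, 24.5, -1.5, -172.5, 0, 0, 0], [-1, 24.5, -1.5, -172.5, 0, 0, 0]]], "newtons": 30}}

```text
time_s: 2.82
tcp_pos: [546.1, -141.7, 60.7]
eef_rot: [0.47, 0.53, -0.529, -0.468]
ft_force: [-1.8, 0.1, 6.7]
width: 42.7
```

Call:
{"api": "drive_tool", "payload": {"motion": [[[-1, 0, 0, 20, 0, 0, 0], [-1, 0, 0, 60, 0, 0, 0], [-1, 0, 40, 100, 0, 0, 0], [-1, -14, 80, 120, 0, 0, 0], [-1, -14, 120, 140, 0, 0, 0], [-1, -14, 160, 150, 0, 0, 0], [-1, -14, 200, 160, 0, 0, 0], [-1, -14, 240, 170, 0, 0, 0], [-1, -14, 280, 172, 0, 0, 0], [-1, -14, 320, 172, 0, 0, 0], [-1, -14, 360, 172, 0, 0, 0], [-1, -14, 400, 172, 0, 0, 0], [-1, -14, 438, 172, 0, 0, 0], [-1, -14, 438, 172, 0, 0, 0], [-1, -14, 438, 172, 0, 0, 0], [-1, -14, 438, 172, 0, 0, 0]]]}}

```text
time_s: 4.15
tcp_pos: [530.6, 296.7, 230.5]
eef_rot: [-0.469, -0.529, 0.53, 0.469]
ft_force: [0.5, -0.3, 0.4]
width: 42.7
```

```bash
python3 - <<'E'
from h import *
st(); shot('wrist','w2')
a=cv2.imread('pics/w2.png');cv2.imwrite('pics/w2b.png',cv2.resize(a,(800,600),interpolation=2))
E
```

```text
t 4.15 tcp [530.6 296.7 230.5] jaw 96.93 down [-0.001 -0.    -1.   ] F [ 0.5 -0.3  0.4] w 42.7 j [ 0.78  0.36 -0.04 -0.   -1.18 -2.23]
```

View pics/w2b.png

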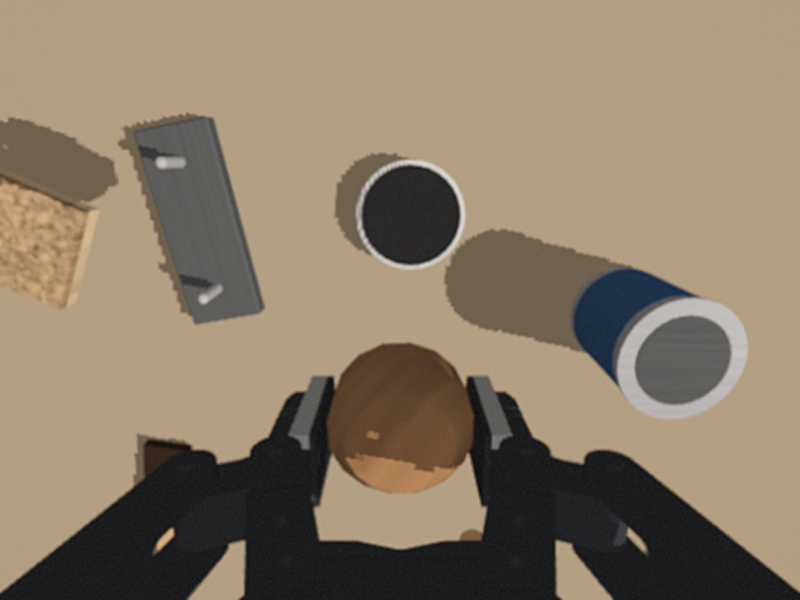

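The foot is held at (400,418). The turntable's black top is at (411,214). The pins are visible with tips at about (160,162) and (203,301).

```bash
python3 - <<'E'
from h import *
i=info('wrist'); im=cv2.imread('pics/w2.png')
m=(im.max(2)<70).astype(np.uint8); m[:90]*=1; m[190:]=0; m[:,:215]=0; m[:,310:]=0
cs=cv2.findContours(m,0,1)[0]; c=max(cs,key=cv2.contourArea); (u,v),ax,_=cv2.fitEllipse(c); print('disc',u,v,ax)
p=onz(i,u,v,20); print('tt',p.round(1),'d',2*np.linalg.norm(onz(i,u+ax[0]/2,v,20)-p))
# white rim
t=env.observe()['tcp_pos']; a=np.linspace(0,6.28,100)
for dz in (0,3):
  pts=[]
  for h,r in ((0,18),(6,22),(23,22),(30,15)):
    pts+= [proj(i,[t[0]+r*np.cos(b),t[1]+r*np.sin(b),t[2]+h-58.3+56+dz]) for b in a]
  pts=np.array(pts)/.64; print('pred foot extents 800',pts.min(0).round(),pts.max(0).round())
E
```

```text
disc 262.40216064453125 137.2010498046875 (60.84743881225586, 61.46881103515625)
tt [493.6 298.6  20. ] d 69.79578407575733
pred foot extents 800 [325. 342.] [475. 496.]
pred foot extents 800 [324. 346.] [477. 502.]
```

Call:
{"api": "drive_tool", "payload": {"motion": [[[-1, -37, 2, -35, 0, 0, 0], [-1, -37, 2, -75, 0, 0, 0], [-1, -37, 2, -115, 0, 0, 0], [-1, -37, 2, -150, 0, 0, 0], [-1, -37, 2, -180, 0, 0, 0], [-1, -37, 2, -195, 0, 0, 0], [-1, -37, 2, -203, 0, 0, 0], [-1, -37, 2, -206, 0, 0, 0], [-1, -37, 2, -207, 0, 0, 0], [-1, -37, 2, -207, 0, 0, 0], [-1, -37, 2, -207, 0, 0, 0]]]}}

```text
time_s: 5.12
tcp_pos: [495.0, 299.0, 25.4]
eef_rot: [0.469, 0.53, -0.528, -0.469]
ft_force: [0.2, 0.4, -0.6]
width: 42.6
```

```bash
python3 -c "
from h import *
st(); shot('wrist','w3')
cv2.imwrite('pics/w3b.png',cv2.imread('pics/w3.png')[150:384,130:380])"
```

```text
t 5.1167 tcp [495.  299.   25.4] jaw 96.85 down [ 0.002  0.002 -1.   ] F [ 0.2  0.4 -0.6] w 42.6 j [ 0.82  0.53 -0.35  0.   -0.69 -2.27]
```

Call:
{"api": "drive_tool", "payload": {"motion": [[[-1, -1, 0, -1, 0, 0, 0], [-1, -1, 0, -1, 0, 0, 0], [-1, -1, 0, -2, 0, 0, 0], [-1, -1, 0, -2, 0, 0, 0]]]}}

```text
time_s: 5.5
tcp_pos: [493.2, 298.8, 22.7]
eef_rot: [0.469, 0.529, -0.529, -0.469]
ft_force: [-1.8, -0.1, 3.2]
width: 43.0
```

Call:
{"api": "drive_tool", "payload": {"motion": [[[1, 0, 0, 0, 0, 0, 0], [1, 0, 0, 0, 0, 0, 0], [1, 0, 0, 0, 0, 0, 0], [1, 0, 0, 0, 0, 0, 0], [1, 0, 0, 10, 0, 0, 0], [1, 0, 0, 40, 0, 0, 0], [1, 0, 0, 80, 0, 0, 0], [1, 0, 0, 120, 0, 0, 0], [1, 20, 0, 160, 0, 0, 0], [1, 37, -4, 200, 0, 0, 0], [1, 37, -4, 209, 0, 0, 0], [1, 37, -4, 209, 0, 0, 0], [1, 37, -4, 209, 0, 0, 0]]]}}

```text
time_s: 6.58
tcp_pos: [530.2, 294.4, 232.1]
eef_rot: [0.469, 0.53, -0.528, -0.47]
ft_force: [-0.5, -0.9, -0.5]
width: 85.7
```

```bash
python3 - <<'E'
from h import *
st(); i,im=shot('wrist','w4')
c=cv2.resize(im[20:270,20:340],(768,600),interpolation=2); cv2.imwrite('pics/w4b.png',c)
# pins
E
```

```text
t 6.5833 tcp [530.2 294.4 232.1] jaw 96.82 down [ 0.001  0.002 -1.   ] F [-0.5 -0.9 -0.5] w 85.7 j [ 0.77  0.35 -0.04 -0.   -1.18 -2.22]
```

View pics/w4b.png

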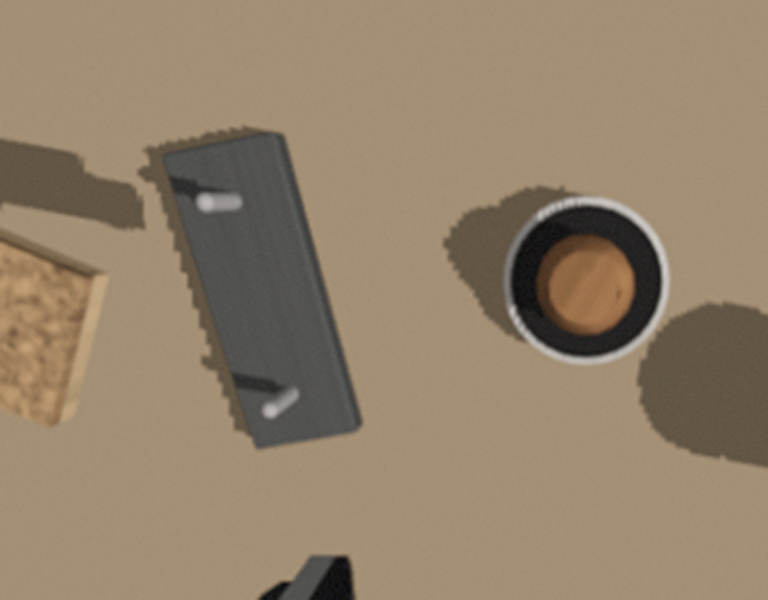

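The foot stands on the turntable at (586,285), with the rim centred at (586,280). Next is a view of the stack and pad together.

Call:
{"api": "drive_tool", "payload": {"motion": [[[1, -5, -374, 0, 0, 0, 0], [1, -5, -374, 0, 0, 0, 0], [1, -5, -374, 0, 0, 0, 0], [1, -5, -374, 0, 0, 0, 0], [1, -5, -374, 0, 0, 0, 0], [1, -5, -374, 0, 0, 0, 0], [1, -5, -374, 0, 0, 0, 0], [1, -5, -374, 0, 0, 0, 0], [1, -5, -374, 0, 0, 0, 0], [1, -5, -374, 0, 0, 0, 0], [1, -5, -374, 0, 0, 0, 0], [1, -5, -374, 0, 0, 0, 0]]]}}

```text
time_s: 7.63
tcp_pos: [524.3, -79.5, 229.5]
eef_rot: [-0.469, -0.528, 0.53, 0.47]
ft_force: [-0.6, 0.4, 0.2]
width: 85.3
```

```bash
python3 - <<'E'
from h import *
st(); i,im=shot('wrist','w5'); np.save('w5.npy',i,allow_pickle=True)
c=cv2.resize(im[95:275,140:400],None,fx=3,fy=3,interpolation=2); cv2.imwrite('pics/w5b.png',c)
E
```

```text
t 7.6333 tcp [524.3 -79.5 229.5] jaw 96.83 down [-0.003 -0.    -1.   ] F [-0.6  0.4  0.2] w 85.3 j [ 0.16  0.23 -0.22 -0.   -1.12 -1.61]
```

View pics/w5b.png

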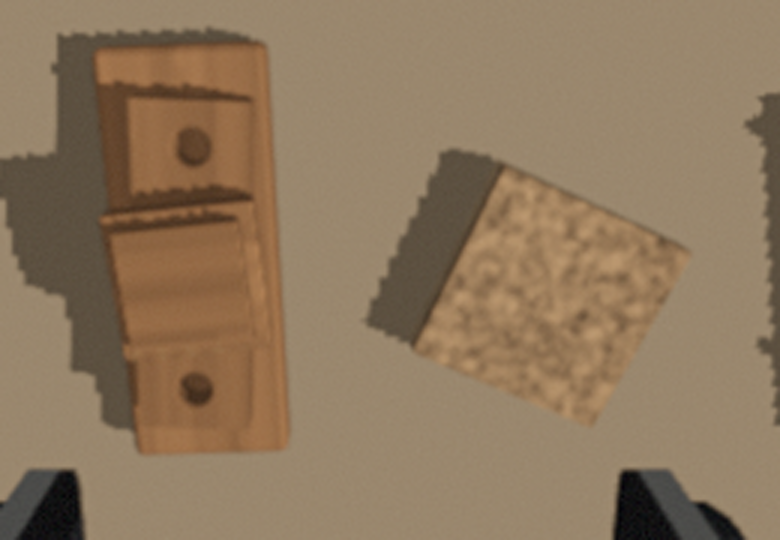

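Crop of the wrist view (scale 3, origin 140,95):
- **Cap slab corners:** (101,217), (252,201), (268,343), (126,357).
- **Pad top corners:** (502,165), (690,250), (595,425), (415,350).
- **Cleat holes:** (194,147), (197,389).

```bash
python3 - <<'E'
from h import *
i=info('wrist'); w4=cv2.imread('pics/w4.png')
P=lambda q:((q[0]+.5)/3+140-.5,(q[1]+.5)/3+95-.5)
def sq(n,q,z):
    X=np.array([onz(i,*P(p),z) for p in q])[:,:2]; e=np.roll(X,-1,0)-X
    a=np.degrees(np.arctan2(e[:,1],e[:,0])); print(n,'c',X.mean(0).round(1),'len',np.hypot(*e.T).round(1),'ang',a.round(1))
sq('cap slab',[(101,217),(252,201),(268,343),(126,357)],50)
sq('cap step',[(108,233),(238,218),(253,338),(130,350)],58)
sq('pad',[(502,165),(690,250),(595,425),(415,350)],20)
# pad by mask: saturation/texture-free minAreaRect on brightness
im=cv2.imread('pics/w5.png'); g=cv2.cvtColor(im,40)
sq('holes',[(194,147),(197,389)],36)
print(im[130,250],im[195,325],im[180,275],im[200,330])
E
```

```text
cap slab c [ 546.9 -136. ] len [54.9 54.1 54.1 54. ] ang [ 103.    11.5  -77.  -167.6]
cap step c [ 546.4 -136.3] len [46.4 44.8 45.6 44.2] ang [ 103.6   11.9  -77.1 -167. ]
pad c [546.6   6.1] len [83.9 82.6 84.1 82.5] ang [  73.3  -15.7 -106.8  164.2]
holes c [ 547.6 -134.9] len [95.8 95.8] ang [   4.8 -175.2]
[108 134 153] [100 138 172] [64 81 93] [ 89 124 156]
```

Call:
{"api": "drive_tool", "payload": {"motion": [[[1, 10, -40, 0, 0, 0, 3], [1, 21.5, -57, -30, 0, 0, 5.7], [1, 21.5, -57, -70, 0, 0, 5.7], [1, 21.5, -57, -110, 0, 0, 5.7], [1, 21.5, -57, -145, 0, 0, 5.7], [1, 21.5, -57, -175, 0, 0, 5.7], [1, 21.5, -57, -190, 0, 0, 5.7], [1, 21.5, -57, -197, 0, 0, 5.7], [1, 21.5, -57, -197, 0, 0, 5.7], [1, 21.5, -57, -197, 0, 0, 5.7], [1, 21.5, -57, -197, 0, 0, 5.7], [-1, 21.5, -57, -197, 0, 0, 5.7], [-1, 21.5, -57, -197, 0, 0, 5.7], [-1, 21.5, -57, -197, 0, 0, 5.7], [-1, 21.5, -57, -197, 0, 0, 5.7], [-1, 21.5, -57, -197, 0, 0, 5.7], [-1, 21.5, -57, -197, 0, 0, 5.7], [-1, 21.5, -57, -197, 0, 0, 5.7]]]}}

```text
time_s: 9.18
tcp_pos: [547.4, -136.6, 35.1]
eef_rot: [0.443, 0.552, -0.551, -0.442]
ft_force: [-1.4, 1.5, 5.9]
width: 55.2
```

Call:
{"api": "drive_tool", "payload": {"motion": [[[-1, 0, 0, 20, 0, 0, 0], [-1, 0, 0, 60, 0, 0, 0], [-1, 0, 40, 70, 0, 0, -7], [-1, 0, 80, 70, 0, 0, -14], [-1, 0, 120, 70, 0, 0, -21], [-1, 0, 142.5, 60, 0, 0, -28], [-1, 0, 142.5, 40, 0, 0, -28.8], [-1, 0, 142.5, 20, 0, 0, -28.8], [-1, 0, 142.5, 3, 0, 0, -28.8], [-1, 0, 142.5, -6, 0, 0, -28.8], [-1, 0, 142.5, -11, 0, 0, -28.8], [-1, 0, 142.5, -11, 0, 0, -28.8], [-1, 0, 142.5, -14, 0, 0, -28.8], [-1, 0, 142.5, -16, 0, 0, -28.8], [-1, 0, 142.5, -16, 0, 0, -28.8], [-1, 0, 142.5, -16, 0, 0, -28.8]]]}}

```text
time_s: 10.52
tcp_pos: [547.5, 6.0, 19.1]
eef_rot: [0.566, 0.425, -0.424, -0.565]
ft_force: [-0.7, -0.4, 5.1]
width: 55.5
```

Call:
{"api": "drive_tool", "payload": {"motion": [[[1, 0, 0, 0, 0, 0, 0], [1, 0, 0, 0, 0, 0, 0], [1, 0, 0, 0, 0, 0, 0], [1, 0, 0, 0, 0, 0, 0], [1, 0, 0, 10, 0, 0, 0], [1, 0, 0, 45, 0, 0, 0], [1, 0, 0, 85, 0, 0, 5], [1, 0, 10, 125, 0, 0, 11], [1, -10, 25, 165, 0, 0, 17], [1, -21.5, 44, 200, 0, 0, 23], [1, -21.5, 44, 213, 0, 0, 23], [1, -21.5, 44, 213, 0, 0, 23], [1, -21.5, 44, 213, 0, 0, 23], [1, -21.5, 44, 213, 0, 0, 23]]]}}

```text
time_s: 11.68
tcp_pos: [524.3, 49.7, 230.0]
eef_rot: [-0.469, -0.528, 0.529, 0.47]
ft_force: [0.7, -0.3, -1.1]
width: 85.6
```

```bash
python3 - <<'E'
from h import *
st(); i,im=shot('wrist','w6')
c=cv2.resize(im[95:275,180:440],None,fx=3,fy=3,interpolation=2); cv2.imwrite('pics/w6b.png',c)
E
```

```text
t 11.6833 tcp [524.3  49.7 230. ] jaw 96.73 down [-0.002 -0.    -1.   ] F [ 0.7 -0.3 -1.1] w 85.6 j [ 0.4   0.22 -0.23 -0.   -1.12 -1.86]
```

View pics/w6b.png

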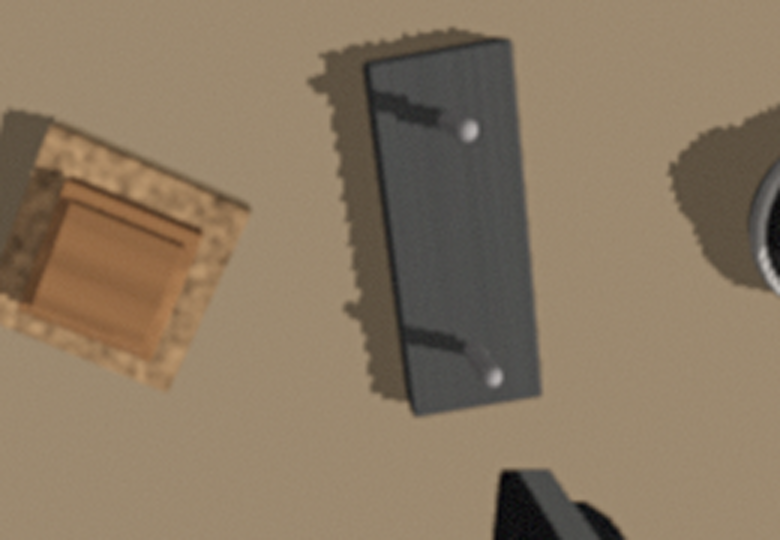

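The cap sits parallel on the pad. The pin tips are at (469,130) and (495,376) in the crop, and the base corners at (367,63), (510,40), (541,394), (413,414).

```bash
python3 - <<'E'
from h import *
i=info('wrist')
P=lambda q:((q[0]+.5)/3+180-.5,(q[1]+.5)/3+95-.5)
def sq(n,q,z):
    X=np.array([onz(i,*P(p),z) for p in q])[:,:2]; e=np.roll(X,-1,0)-X
    a=np.degrees(np.arctan2(e[:,1],e[:,0])); print(n,'c',X.mean(0).round(1),'len',np.hypot(*e.T).round(1),'ang',a.round(1))
sq('pins',[(469,130),(495,376)],46)
sq('base',[(367,63),(510,40),(541,394),(413,414)],16)
sq('cap',[(65,180),(202,232),(152,359),(22,308)],34)
sq('pad3',[(51,121),(250,208),(166,390)],20)
E
```

```text
pins c [520.4 143.2] len [95.1 95.1] ang [  17.3 -162.7]
base c [520.1 141.6] len [ 54.2 146.4  54.5 146.8] ang [ 105.9   17.1  -73.6 -163. ]
cap c [545.2   6.1] len [54.6 55.2 54.3 53.6] ang [  75.5  -14.7 -106.1  165.6]
pad3 c [535.9  22.1] len [ 83.1  84.2 118.1] ang [  72.9  -17.3 -152.6]
```

Call:
{"api": "drive_tool", "payload": {"motion": [[[1, 0, -186, 0, 0, 0, 0], [1, 0, -186, 0, 0, 0, 0], [1, 0, -186, 0, 0, 0, 0], [1, 0, -186, 0, 0, 0, 0], [1, 0, -186, 0, 0, 0, 0], [1, 0, -186, 0, 0, 0, 0], [1, 0, -186, 0, 0, 0, 0], [1, 0, -186, 0, 0, 0, 0]]]}}

```text
time_s: 12.4
tcp_pos: [524.7, -136.1, 229.5]
eef_rot: [-0.469, -0.528, 0.529, 0.471]
ft_force: [-0.6, 0.1, 0.3]
width: 85.0
```

```bash
python3 - <<'E'
from h import *
st(); i,im=shot('wrist','w7')
c=cv2.resize(im[105:270,80:340],None,fx=3,fy=3,interpolation=2); cv2.imwrite('pics/w7b.png',c)
E
```

```text
t 12.4 tcp [ 524.7 -136.1  229.5] jaw 96.72 down [-0.003  0.    -1.   ] F [-0.6  0.1  0.3] w 85.0 j [ 0.05  0.25 -0.2  -0.   -1.13 -1.5 ]
```

View pics/w7b.png

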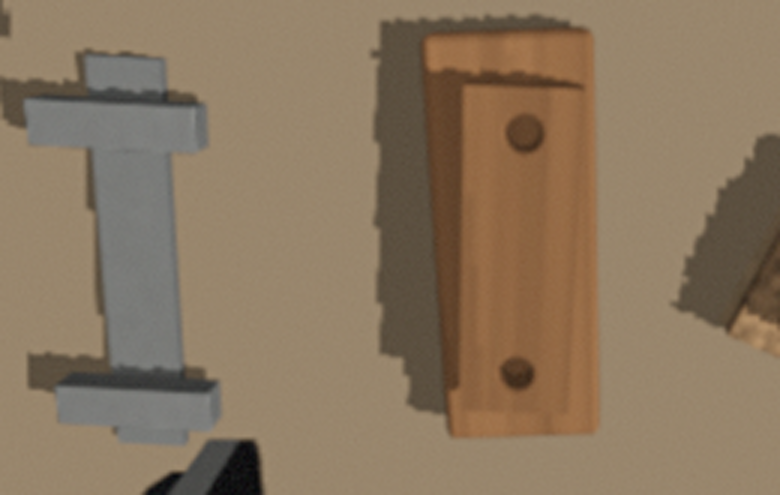

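The cleat holes are at (525,133) and (517,373). The board corners are (425,36), (592,30), (598,432), (452,437). The rest's batten tops are on the left.

```bash
python3 - <<'E'
from h import *
i=info('wrist')
P=lambda q:((q[0]+.5)/3+80-.5,(q[1]+.5)/3+105-.5)
def sq(n,q,z):
    X=np.array([onz(i,*P(p),z) for p in q])[:,:2]; e=np.roll(X,-1,0)-X
    a=np.degrees(np.arctan2(e[:,1],e[:,0])); print(n,'c',X.mean(0).round(1),'len',np.hypot(*e.T).round(1),'ang',a.round(1)); return X.mean(0)
sq('holes',[(525,133),(517,373)],36)
sq('board',[(425,36),(592,30),(598,432),(452,437)],20)
a=sq('bat far',[(27,99),(200,105),(197,152),(27,142)],22)
b=sq('bat near',[(58,387),(213,396),(213,430),(57,421)],22)
print((a+b)/2,np.linalg.norm(b-a),np.degrees(np.arctan2(*(b-a)[::-1])))
E
```

```text
holes c [ 547.1 -135.9] len [96. 96.] ang [   4.9 -175.1]
board c [ 547.6 -137.4] len [ 62.5 166.6  62.6 166.8] ang [  98.8    8.9  -81.  -171.1]
bat far c [ 516.8 -297.9] len [66.8 18.3 66.5 16.8] ang [ 94.6  -2.8 -86.8 177.8]
bat near c [ 637.  -290.3] len [65.8 16.  67.1 16.2] ang [ 93.5   0.7 -86.5 176.2]
[ 576.90125915 -294.07319482] 120.42131143102162 3.6107740550721634
```

Call:
{"api": "drive_tool", "payload": {"motion": [[[1, 22, 0, -35, 0, 0, -1.8], [1, 22, 0, -75, 0, 0, -1.8], [1, 22, 0, -115, 0, 0, -1.8], [1, 22, 0, -150, 0, 0, -1.8], [1, 22, 0, -180, 0, 0, -1.8], [1, 22, 0, -200, 0, 0, -1.8], [1, 22, 0, -209, 0, 0, -1.8], [1, 22, 0, -209, 0, 0, -1.8], [1, 22, 0, -209, 0, 0, -1.8], [1, 22, 0, -209, 0, 0, -1.8], [-1, 22, 0, -209, 0, 0, -1.8], [-1, 22, 0, -209, 0, 0, -1.8], [-1, 22, 0, -209, 0, 0, -1.8], [-1, 22, 0, -209, 0, 0, -1.8], [-1, 22, 0, -209, 0, 0, -1.8], [-1, 22, 0, -209, 0, 0, -1.8], [-1, 22, 0, -209, 0, 0, -1.8], [-1, 22, 0, -209, 0, 0, -1.8], [-1, 22, 0, -209, 0, 0, -1.8]]]}}

```text
time_s: 14.03
tcp_pos: [547.7, -136.1, 22.9]
eef_rot: [0.478, 0.522, -0.521, -0.477]
ft_force: [-1.0, 0.8, 5.5]
width: 43.1
```

Call:
{"api": "drive_tool", "payload": {"motion": [[[-1, 0, 0, 20, 0, 0, 0], [-1, 0, 0, 60, 0, 0, 0], [-1, 0, 40, 70, 0, 0, 0], [-1, -4, 80, 70, 0, 0, 3], [-1, -8, 120, 70, 0, 0, 6], [-1, -14, 160, 70, 0, 0, 9], [-1, -20, 200, 70, 0, 0, 12.2], [-1, -26.8, 240, 65, 0, 0, 12.2], [-1, -26.8, 270, 55, 0, 0, 12.2], [-1, -26.8, 278.6, 45, 0, 0, 12.2], [-1, -26.8, 278.6, 45, 0, 0, 12.2], [-1, -26.8, 278.6, 45, 0, 0, 12.2], [-1, -26.8, 278.6, 45, 0, 0, 12.2], [-1, -26.8, 278.6, 45, 0, 0, 12.2]]]}}

```text
time_s: 15.2
tcp_pos: [520.5, 141.3, 67.1]
eef_rot: [0.42, 0.569, -0.569, -0.42]
ft_force: [0.0, -0.4, -1.0]
width: 43.4
```

```bash
python3 - <<'E'
from h import *
st(); i,im=shot('wrist','w8'); shot('scene','s8')
cv2.imwrite('pics/w8b.png',cv2.resize(im,(800,600),interpolation=2))
E
```

```text
t 15.2 tcp [520.5 141.3  67.1] jaw 107.06 down [ 0.  0. -1.] F [ 0.  -0.4 -1. ] w 43.4 j [ 0.57  0.42 -0.41  0.   -0.74 -1.84]
```

View pics/w8b.png

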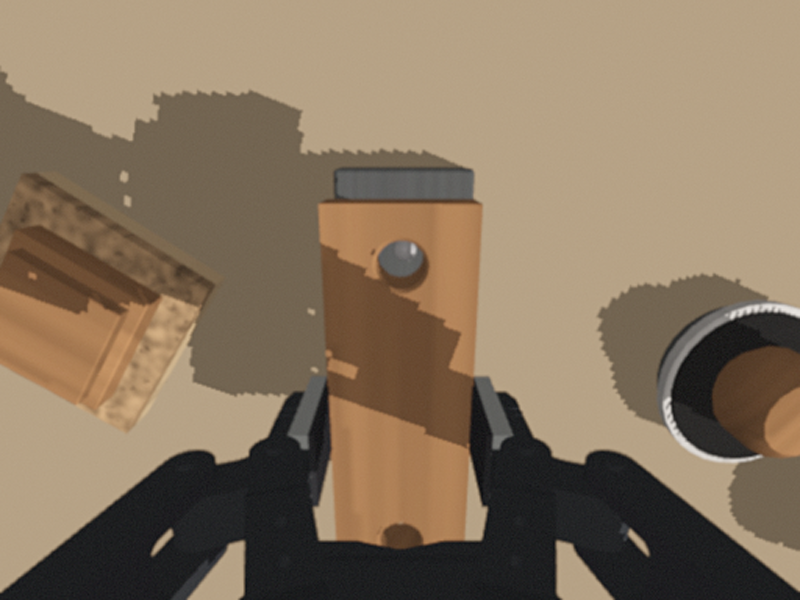

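The pin shows through the far hole at (403,257), and the base centre line is about 4 px right of the cleat's. I'll quantify that in an enlarged crop.

```bash
python3 - <<'E'
from h import *
im=cv2.imread('pics/w8.png'); c=cv2.resize(im[100:200,195:320],None,fx=6,fy=6,interpolation=2); cv2.imwrite('pics/c8.png',c)
E
```

```text
(no output)
```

View pics/c8.png

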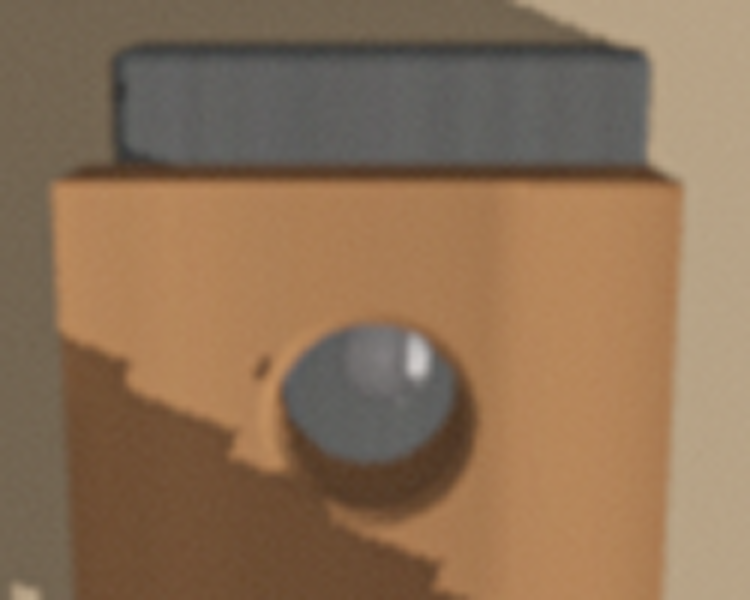

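```bash
python3 - <<'E'
from h import *
i=info('wrist'); t=env.observe()['tcp_pos']; 
T=Ro.from_quat(env.observe()['eef_rot']).as_matrix()
P=lambda q:((q[0]+.5)/6+195-.5,(q[1]+.5)/6+100-.5)
def f(n,q,z):
    X=onz(i,*P(q),z); d=X-t; print(n,X.round(1),'jaw',(d@T[:,0]).round(1),'toolz',(d@T[:,2]).round(1))
for z in (80,): f('hole',(370,420),z); f('cl L',(52,182),z); f('cl R',(682,184),z)
f('pin',(390,355),47); f('base L',(118,50),16); f('base R',(648,50),16)
E
```

```text
hole [473.9 127.2  80. ] jaw 0.1 toolz 48.9
cl L [464.2 101.   80. ] jaw -22.1 toolz 65.8
cl R [451.4 143.   80. ] jaw 21.8 toolz 65.7
pin [474.8 129.4  47. ] jaw 1.9 toolz 47.4
base L [458.3  95.6  16. ] jaw -25.6 toolz 73.1
base R [442.4 147.3  16. ] jaw 28.5 toolz 73.1
```

Call:
{"api": "drive_tool", "payload": {"motion": [[[-1, 0.7, 2, 0, 0, 0, 0], [-1, 0.7, 2, 0, 0, 0, 0], [-1, 0.7, 2, -6, 0, 0, 0], [-1, 0.7, 2, -12, 0, 0, 0], [-1, 0.7, 2, -18, 0, 0, 0], [-1, 0.7, 2, -24, 0, 0, 0], [-1, 0.7, 2, -30, 0, 0, 0], [-1, 0.7, 2, -35, 0, 0, 0], [-1, 0.7, 2, -40, 0, 0, 0], [-1, 0.7, 2, -44, 0, 0, 0], [-1, 0.7, 2, -46, 0, 0, 0], [-1, 0.7, 2, -47, 0, 0, 0], [-1, 0.7, 2, -48, 0, 0, 0], [-1, 0.7, 2, -48, 0, 0, 0], [-1, 0.7, 2, -48.5, 0, 0, 0], [-1, 0.7, 2, -48.5, 0, 0, 0]]]}}

```text
time_s: 16.63
tcp_pos: [521.3, 144.7, 18.9]
eef_rot: [0.42, 0.569, -0.569, -0.42]
ft_force: [-1.6, -0.4, 3.1]
width: 43.3
```

Call:
{"api": "drive_tool", "payload": {"motion": [[[1, 0, 0, 0, 0, 0, 0], [1, 0, 0, 0, 0, 0, 0], [1, 0, 0, 0, 0, 0, 0], [1, 0, 0, 0, 0, 0, 0], [1, 0, 0, 10, 0, 0, 0], [1, 0, 0, 45, 0, 0, 0], [1, 0, 0, 85, 0, 0, -5], [1, 0, -20, 125, 0, 0, -10.3], [1, 4, -40, 160, 0, 0, -10.3], [1, 4, -55, 195, 0, 0, -10.3], [1, 4, -55, 213, 0, 0, -10.3], [1, 4, -55, 213, 0, 0, -10.3], [1, 4, -55, 213, 0, 0, -10.3]]]}}

```text
time_s: 17.72
tcp_pos: [525.2, 89.5, 233.1]
eef_rot: [0.47, 0.53, -0.528, -0.469]
ft_force: [-0.8, 0.7, -0.2]
width: 85.1
```

```bash
python3 - <<'E'
from h import *
st(); i,im=shot('wrist','w9')
cv2.imwrite('pics/w9b.png',cv2.resize(im[95:275,130:390],None,fx=3,fy=3,interpolation=2))
E
```

```text
t 17.7167 tcp [525.2  89.5 233.1] jaw 96.82 down [ 0.003  0.002 -1.   ] F [-0.8  0.7 -0.2] w 85.1 j [ 0.47  0.22 -0.22 -0.   -1.13 -1.92]
```

View pics/w9b.png

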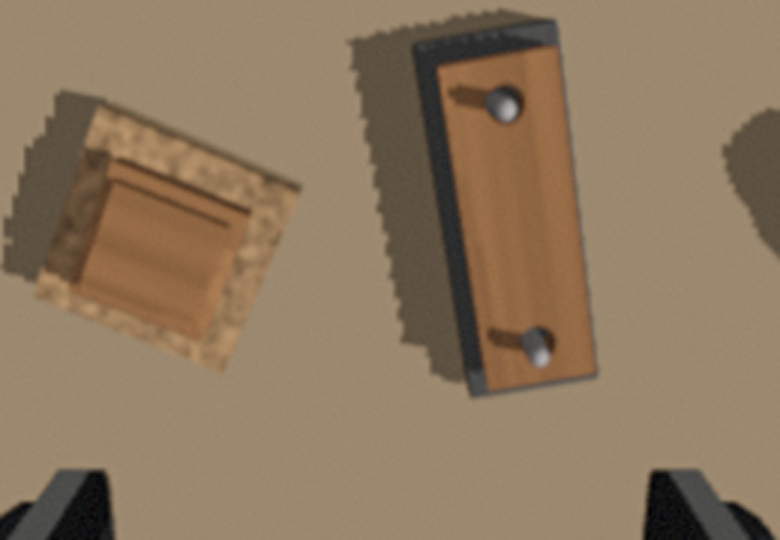

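The cleat sits over both pins, with the pins showing at (505,103) and (538,347). Now back to the board.

Call:
{"api": "drive_tool", "payload": {"motion": [[[1, 0, -226, 0, 0, 0, 2], [1, 0, -226, 0, 0, 0, 2], [1, 0, -226, 0, 0, 0, 2], [1, 0, -226, 0, 0, 0, 2], [1, 0, -226, 0, 0, 0, 2], [1, 0, -226, 0, 0, 0, 2], [1, 0, -226, 0, 0, 0, 2], [1, 0, -226, 0, 0, 0, 2], [1, 0, -226, 0, 0, 0, 2]]]}}

```text
time_s: 18.52
tcp_pos: [524.5, -135.8, 230.0]
eef_rot: [-0.459, -0.537, 0.538, 0.461]
ft_force: [0.2, 0.2, 0.1]
width: 85.7
```

```bash
python3 - <<'E'
from h import *
st(); i,im=shot('wrist','w10')
h=cv2.cvtColor(cv2.GaussianBlur(im,(3,3),0),40); m=((h[:,:,1]>105)&(h[:,:,2]>70)).astype(np.uint8); m[265:]=0; m[:105]=0; m[:,:200]=0; m[:,300:]=0
m=cv2.morphologyEx(m,2,np.ones((3,3)))
c=max(cv2.findContours(m,0,1)[0],key=cv2.contourArea); r=cv2.minAreaRect(c); print(r,cv2.contourArea(c))
W=np.array([onz(i,*p[0],20)[:2] for p in c],np.float32); R=cv2.minAreaRect(W); print('board world z20',R)
a=cv2.cvtColor(m*255,8); cv2.drawContours(a,[c],0,(0,0,255)); cv2.imwrite('pics/m10.png',np.hstack([im,a])[100:280])
E
```

```text
t 18.5167 tcp [ 524.5 -135.8  230. ] jaw 98.88 down [-0.003  0.    -1.   ] F [0.2 0.2 0.1] w 85.7 j [ 0.05  0.25 -0.2  -0.   -1.13 -1.46]
((250.0, 181.49998474121094), (55.99999237060547, 134.99996948242188), -0.0) 7203.0
board world z20 ((546.2929077148438, -139.09063720703125), (167.7203369140625, 65.33499908447266), 8.911855697631836)
```

Call:
{"api": "drive_tool", "payload": {"motion": [[[1, 22, -1.6, -35, 0, 0, 0], [1, 22, -1.6, -75, 0, 0, 0], [1, 22, -1.6, -115, 0, 0, 0], [1, 22, -1.6, -155, 0, 0, 0], [1, 22, -1.6, -190, 0, 0, 0], [1, 22, -1.6, -215, 0, 0, 0], [1, 22, -1.6, -227, 0, 0, 0], [1, 22, -1.6, -231, 0, 0, 0], [1, 22, -1.6, -231, 0, 0, 0], [1, 22, -1.6, -231, 0, 0, 0], [1, 22, -1.6, -231, 0, 0, 0], [-1, 22, -1.6, -231, 0, 0, 0], [-1, 22, -1.6, -231, 0, 0, 0], [-1, 22, -1.6, -231, 0, 0, 0], [-1, 22, -1.6, -231, 0, 0, 0], [-1, 22, -1.6, -231, 0, 0, 0], [-1, 22, -1.6, -231, 0, 0, 0], [-1, 22, -1.6, -231, 0, 0, 0]]], "newtons": 60}}

```text
time_s: 20.07
tcp_pos: [548.1, -138.1, 2.2]
eef_rot: [0.461, 0.538, -0.537, -0.459]
ft_force: [-0.5, 1.5, 4.4]
width: 64.5
```

Call:
{"api": "drive_tool", "payload": {"motion": [[[-1, 0, 0, 15, 0, 0, 0], [-1, 0, 0, 40, 0, 0, 0], [-1, 0, -30, 65, 0, 0, 0], [-1, 10, -65, 70, 0, 0, -2], [-1, 18, -100, 70, 0, 0, -4], [-1, 26, -130, 65, 0, 0, -5.3], [-1, 30, -156, 55, 0, 0, -5.3], [-1, 30, -156, 50, 0, 0, -5.3], [-1, 30, -156, 50, 0, 0, -5.3], [-1, 30, -156, 50, 0, 0, -5.3], [-1, 30, -156, 50, 0, 0, -5.3]]]}}

```text
time_s: 20.98
tcp_pos: [577.0, -293.1, 50.7]
eef_rot: [0.484, 0.516, -0.515, -0.484]
ft_force: [1.1, -0.2, -2.2]
width: 63.9
```

```bash
python3 - <<'E'
from h import *
st(); i,im=shot('wrist','w11')
cv2.imwrite('pics/w11b.png',cv2.resize(im[30:260,130:400],None,fx=2.6,fy=2.6,interpolation=2))
E
```

```text
t 20.9833 tcp [ 577.  -293.1   50.7] jaw 93.62 down [ 0.  0. -1.] F [ 1.1 -0.2 -2.2] w 63.9 j [-0.22  0.59 -0.14 -0.   -0.84 -1.29]
```

View pics/w11b.png

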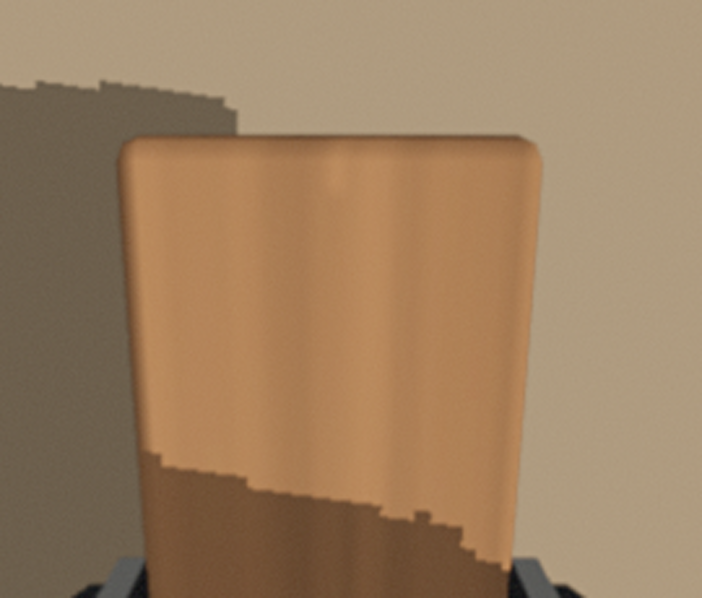

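```bash
python3 - <<'E'
from h import *
i=info('wrist'); s=env.observe(); t=s['tcp_pos']; T=Ro.from_quat(s['eef_rot']).as_matrix()
P=lambda q:((q[0]+.5)/2.6+130-.5,(q[1]+.5)/2.6+30-.5)
for n,q in (('L',(119,160)),('R',(542,160)),('endL',(150,135)),('endR',(510,135))):
  for z in (68.5,65.5):
    X=onz(i,*P(q),z); d=X-t; print(n,z,X.round(1),'jaw',(d@T[:,0]).round(1),'toolz',(d@T[:,2]).round(1))
# cap check on w9-type pose unavailable: camera axis reuse skipped
E
```

```text
L 68.5 [ 498.3 -329.7   68.5] jaw -31.6 toolz 81.1
L 65.5 [ 498.3 -330.5   65.5] jaw -32.4 toolz 81.2
R 68.5 [ 494.2 -266.5   68.5] jaw 31.8 toolz 81.2
R 65.5 [ 494.1 -265.7   65.5] jaw 32.6 toolz 81.3
endL 68.5 [ 494.5 -325.1   68.5] jaw -26.7 toolz 84.6
endL 65.5 [ 494.4 -325.7   65.5] jaw -27.4 toolz 84.8
endR 68.5 [ 491.  -271.7   68.5] jaw 26.7 toolz 84.7
endR 65.5 [ 490.8 -271.1   65.5] jaw 27.4 toolz 84.9
```

Call:
{"api": "drive_tool", "payload": {"motion": [[[-1, 0, -0.5, -8, 0, 0, 0], [-1, 0, -0.5, -15, 0, 0, 0], [-1, 0, -0.5, -20, 0, 0, 0], [-1, 0, -0.5, -23, 0, 0, 0], [-1, 0, -0.5, -24.5, 0, 0, 0], [-1, 0, -0.5, -25.5, 0, 0, 0], [-1, 0, -0.5, -26.5, 0, 0, 0], [-1, 0, -0.5, -26.5, 0, 0, 0], [-1, 0, -0.5, -26.5, 0, 0, 0]]]}}

```text
time_s: 21.78
tcp_pos: [577.2, -294.5, 24.2]
eef_rot: [0.484, 0.515, -0.515, -0.484]
ft_force: [-1.1, 1.5, 0.6]
width: 64.4
```

Call:
{"api": "drive_tool", "payload": {"motion": [[[-1, 0, 0, -1, 0, 0, 0], [-1, 0, 0, -1, 0, 0, 0], [-1, 0, 0, -1, 0, 0, 0]]]}}

```text
time_s: 22.03
tcp_pos: [577.2, -294.6, 24.2]
eef_rot: [0.484, 0.515, -0.515, -0.484]
ft_force: [-2.3, 2.9, 5.7]
width: 64.2
```

Call:
{"api": "drive_tool", "payload": {"motion": [[[1, 0, 0, 0, 0, 0, 0], [1, 0, 0, 0, 0, 0, 0], [1, 0, 0, 0, 0, 0, 0], [1, 0, 0, 0, 0, 0, 0], [1, 0, 0, 10, 0, 0, 0], [1, 0, 0, 45, 0, 0, 0], [1, 0, 0, 85, 0, 0, 0], [1, 0, 10, 125, 0, 0, 0], [1, -20, 30, 165, 0, 0, 0], [1, -30, 60, 200, 0, 0, 0], [1, -30, 60, 205, 0, 0, 0], [1, -30, 60, 205, 0, 0, 0], [1, -30, 60, 205, 0, 0, 0]]]}}

```text
time_s: 23.12
tcp_pos: [547.4, -234.2, 229.6]
eef_rot: [0.485, 0.516, -0.515, -0.483]
ft_force: [-0.6, 0.5, -0.7]
width: 85.3
```

```bash
python3 - <<'E'
from h import *
st(); i,im=shot('wrist','w12'); j,tp=shot('top','t12')
a=cv2.resize(im[90:280,130:320],None,fx=3,fy=3,interpolation=2)
cv2.imwrite('pics/w12b.png',a)
E
```

```text
t 23.1167 tcp [ 547.4 -234.2  229.6] jaw 93.61 down [ 0.004 -0.    -1.   ] F [-0.6  0.5 -0.7] w 85.3 j [-0.13  0.33 -0.07 -0.   -1.16 -1.38]
```

View pics/w12b.png

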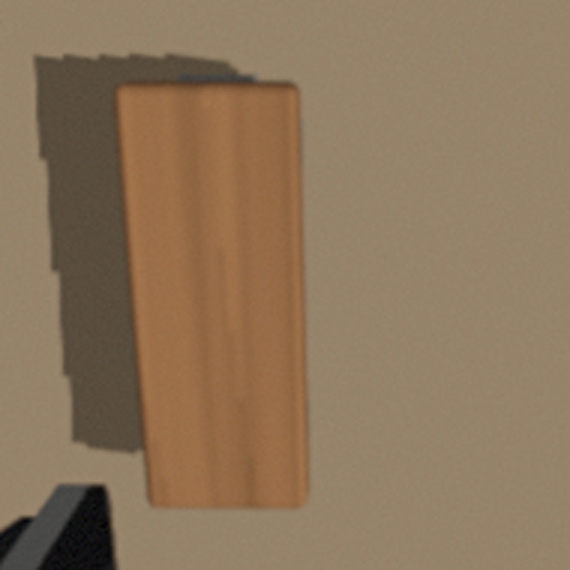

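The board lies on the rest and hides both battens, with a spine end showing at (183–255,76). Now I'll check the board and cap numerically.

```bash
python3 - <<'E'
from h import *
i=info('wrist'); s=env.observe(); T=Ro.from_quat(s['eef_rot']).as_matrix(); t=s['tcp_pos']
def sq(i,P,n,q,z):
    X=np.array([onz(i,*P(p),z) for p in q])[:,:2]; e=np.roll(X,-1,0)-X
    a=np.degrees(np.arctan2(e[:,1],e[:,0])); print(n,'c',X.mean(0).round(1),'len',np.hypot(*e.T).round(1),'ang',a.round(1))
P=lambda q:((q[0]+.5)/3+130-.5,(q[1]+.5)/3+90-.5)
sq(i,P,'board',[(118,86),(299,82),(308,506),(150,508)],42)
sq(i,P,'spine end',[(183,75),(255,76)],6)
# w9 camera from its tool pose
Rt=i['R']@T; c=T.T@(-i['R'].T@i['t']-t)
T9=Ro.from_quat([.47,.53,-.528,-.469]).as_matrix(); t9=np.array([525.2,89.5,233.1])
k=dict(i); k['R']=Rt@T9.T; k['t']=-k['R']@(t9+T9@c)
P9=lambda q:((q[0]+.5)/3+130-.5,(q[1]+.5)/3+95-.5)
sq(k,P9,'cap',[(112,157),(251,211),(204,339),(76,287)],34)
sq(k,P9,'pad',[(97,102),(300,188),(224,372),(37,294)],20)
sq(k,P9,'cleat@z32',[(437,66),(557,45),(595,376),(487,391)],32)
sq(k,P9,'cleat@z48',[(437,66),(557,45),(595,376),(487,391)],48)
# foot vs turntable in w4
T4=Ro.from_quat([.469,.53,-.528,-.47]).as_matrix(); t4=np.array([530.2,294.4,232.1]); k['R']=Rt@T4.T; k['t']=-k['R']@(t4+T4@c)
P4=lambda q:(q[0]/2.4+20,q[1]/2.4+20)
print('foot top',onz(k,*P4((592,287)),50).round(1),'rim',onz(k,*P4((586,280)),20).round(1))
a=cv2.imread('pics/t12.png')[140:265,130:390];cv2.imwrite('pics/f.png',cv2.resize(a,None,fx=3,fy=3,interpolation=2))
E
```

```text
board c [ 572.6 -292.8] len [ 63.2 165.2  63.7 165. ] ang [  94.6    3.4  -85.5 -176.8]
spine end c [ 489.1 -299.8] len [27.8 27.8] ang [ 92.7 -87.3]
cap c [544.6   7.3] len [55.2 55.7 53.5 54. ] ang [  74.9  -15.1 -106.9  166.8]
pad c [545.2   5.7] len [83.8 84.7 82.2 83.2] ang [  73.4  -16.7 -107.7  164.5]
cleat@z32 c [520.  143.8] len [ 44.1 131.4  44.1 130.3] ang [ 106.7   17.   -74.6 -163. ]
cleat@z48 c [516.6 140.8] len [ 42.  125.2  42.  124.3] ang [ 106.7   17.   -74.6 -163. ]
foot top [491.9 301.7  50. ] rim [492.6 300.   20. ]
```

View pics/f.png

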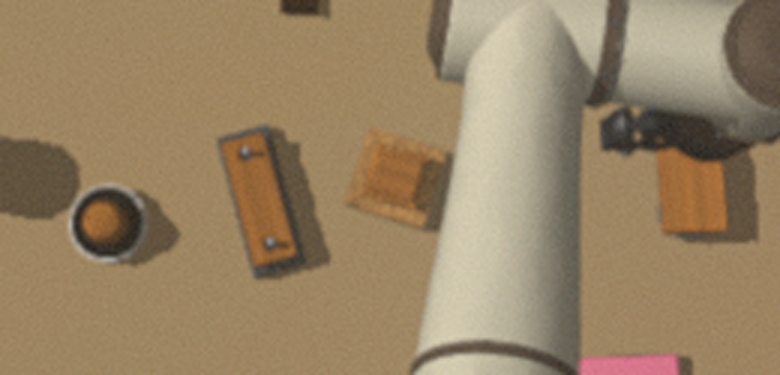

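```bash
python3 -c "
from rig import env
print(env.job_done())"
```

```text
the job is handed in; nothing more can be done
None
```

I took the stack apart in the order you asked and laid each part on its own place. I released everything and handed the job in at about 23 s, with the gripper clear.

| Part | Where it ended up in the last check |
|---|---|
| Foot | Upright on the turntable, about 2 mm off centre |
| Cap | On the cork pad, about 1.7 mm off centre and 1–1.5° off parallel |
| Cleat | Over both pins; its outline fits 131 x 44 mm at the height expected when seated flat on the base |
| Board | On both battens, within about 0.5 mm of the measured rest centre going by the gripper position at release |

- **Board disagreement:** the last wrist picture put the board about 4.6 mm nearer the base in x than the gripper reading did. The rest's spine showed most of the same shift, so I took it as camera-pose error. Measured against the spine, the board is about 2 mm off centre.
- **Not fully checked:** both battens are hidden under the board, so I inferred that it lies flat from the contact force and height when I put it down. I made no separate final check of the tin and brush, but no move went near them or the pink and red look-alikes.

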